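Set up the filter-coffee stand: mug on the scale, dripper arm clamped at its mark

ROBOT

A 6-joint arm with a two-finger parallel gripper is mounted at the origin on a cart in front of the work surface, level with it; the furniture and walls round the work are solid. World frame = base frame: x ahead of the robot, y to its left, z up, the work surface at z = 0. Lengths are in mm, angles in rad, forces in N, time in s.
With the tool pointing down it reaches from about 350 to 875 mm from the base axis. Payload 4.2 kg.
Tool frame: the origin (TCP) lies at the very end of the fingers, on their centre line; the grasp point (between the pads) lies arm.grip_point_offset behind it (arm.grip_point_offset is the distance from the TCP to the grasp point, in mm); z points along the fingers, y is the line along which they close (so a half turn about z gives the same grasp; the last joint's range is limited). The gripper opens to 85 mm and grips with 20 to 120 N. Pads are 22 mm wide; open, the fingers measure 114 mm over their backs; the gripper's body (76 mm by 85 mm) begins 54 mm behind the grasp point. The pads swing forward as they close: fully open they stand 13 mm farther back than shut.
Start: joints at [-1.002, 0.385, 0.008, 0, -1.194, -0.259], TCP at [190.558, -595.22, 231.312] pointing down, gripper open.
Joint ranges: [-3.14, 3.14], [-1.21, 2.06], [-1.07, 1.41], [-3.16, 2.05], [-2.99, -0.16], [-3.1, 3.1]. Speed limits (rad/s): [2.79, 2.79, 3.14, 3.14, 3.14, 3.14].

INTERFACE

Orientations are given as a unit quaternion [x, y, z, w].
In Python, from bench import arm, cams, ticket gives the robot as it stands.
- The arm moves only by the tool servo_tool, never from a script. Its argument "commands" is a list that holds one entry, the list of rows, each a list of 7 numbers: the closure in counts, from 0 (fully open) to 255 (shut), then the shift along the tool's x, y, z in m, then the turn, a rotation vector about the tool's x, y, z in degrees. In form: [[[grip, x, y, z, ax, ay, az], ...]]. A call has 1 to 10 rows; each row shifts and turns the commanded pose from where the row before left it, along the tool's axes as they then stand; what a row does not reach is not made up. A row lasts 1/12 s, in which the tool goes at most 41.7 mm and 7.16 degrees, less where a joint would pass 70% of its speed; a pose out of reach is approached as far as the arm can. A call with a gripper value outside its range is refused whole. The fingers move at their own pace and stop on an object; the grip force is fixed at half the most. Time passes only in rows, so rows that do not move let the fingers close. It gives the time, the measured TCP pose, the force, the opening and the grip force at its end, in the units of the state.
- arm.read_state(): the state, without advancing time (a new reading comes with each control period).
- cams.get_image(name): name is "side" or "top" or "wrist"; returns a dict with "frame" (384x512x3 uint8, blue, green, red), "K" (3x3 intrinsics, pixels), "T" (4x4, takes a point from camera to world coordinates). Camera axes: x right, y up, looking along -z (the intrinsics and any distortion apply to the point x, -y, -z); pixel columns grow to the right and rows downward; lengths in mm; the calibration is good to about 2 mm. The wrist camera is an equidistant fisheye: a pixel r from the principal point sees the ray r / f radians off the axis. A picture is of the moment at which its call begins. There is no depth.
- ticket.job_done(): hands the job in; it is judged then, once.
The state is a dict: "clock": time; "joints": joint angles; "joint_vel": joint speeds; "joint_efforts": joint torques, N m; "position": TCP position; "ee_rot": TCP orientation; "contact_force": force on the tool from outside, world axes, zero at the start; "wrist_torque": the same for the moment, N m; "gripper_width": finger opening in mm; "grasp_force": force on a finger pad.
Only numpy, scipy, OpenCV 4.12 (cv2) and the standard library are available. Lean on these libraries where they do the work, as an engineer would, in place of code of your own. Each camera call takes 0.05 s, during which the arm holds its last target. There are 200 camera calls.

TASK

Set up the filter-coffee stand: first stand the dotted mug upright in the middle of the round scale pan and let go of it. Then take hold of the dripper arm between its black grip plate and its red cam lever, draw it out over the mug to the red mark on its rod against its return spring, and while holding it at the mark squeeze the lever fully shut against the plate. Finish still gripping plate and lever together, with the arm at the mark; do not drop or tip the mug or push the other things about.

Things in the scene. Friction and masses are not known exactly. Their poses are not given: they have to be found in the camera images.
- stand: filter-coffee stand, fixed: dark wooden base 150 x 420 x 20 mm, post near one end, square aluminium rod (12 mm, axis 212 mm above the worktop) from the post's black head along the base, white spring scale near the other end. Origin on the worktop; y runs along the rod from the post (y -178 mm) to the scale (y +150 mm), -x faces the robot. Nothing on it is higher than 231 mm
- mark (a point): the length mark on the rod's axis: outer edge (away from the post) of a red band 5 mm wide round the rod, at stand y -55 mm. Hidden inside the arm until that is drawn out; the arm is at the mark when point boom_edge is level with this point and the whole band just shows
- boom (a joint): how far the telescopic dripper arm is drawn out (m): 0 = fully in by the post (as it starts), 0.095 = at the red mark, 0.115 = end stop. It slides along the stand's +y (away from the post). A spring pulls it back in with 2 to 3.3 N while the lever is open; with the lever shut it is clamped
- boom_edge (a point): on the rod axis, in the face of the arm's black collar (34 mm cube) that looks towards the post; moves with the arm. Beyond the collar follow the square tube (20 mm) and the dripper
- dripper_tip (a point): lowest point of the steel dripper cone that hangs on the arm, 155 mm above the worktop; the cone is 95 mm across at its top, 220 mm above the worktop. Its axis is 205 mm beyond boom_edge along stand y: over the middle of the pan with the arm at the mark, 95 mm nearer the post with the arm in
- grip_mid (a point): where to grip the arm, midway between the outer faces of grip plate and shut lever (28 mm over both): 55 mm from the rod axis to the robot's side, 17 mm beyond boom_edge, 212 mm high; moves with the arm. Along stand y from here: plate's outer face -14 mm, lever's +14 mm shut, about +37 mm open (+47 at its tip). Fingers closing evenly shift the arm until this point is in their middle
- plate_mid (a point): middle of the outer face of the grip plate: black ribbed plate fixed to the arm's collar, on the post's side of the lever: 66 mm long towards the robot, 6 mm thick, 28 mm high, standing upright (z 198 to 226 mm above the worktop), stiff. Its free end is 78 mm from the rod axis.
- cam_lever: the red cam lever: a flat paddle 59 mm long from its upright hinge pin to its tip, 6 mm thick, 26 mm high (z 199 to 225 mm). Origin on the hinge pin, 22 mm from the rod axis towards the robot and 11 mm further along stand y than grip_mid; its -x axis points along the paddle to the tip
- lever_angle (a joint): angle of the red cam lever (rad): 0 = fully shut, parallel to the grip plate; 0.6 = wide open, its tip swung away from the plate along +y of the stand. It starts open and stays where it is left; closing takes 2 to 8 N at the paddle, most in the last third where its cam presses a brake shoe on the rod
- lever_tip (a point): tip of the red paddle, at mid-height
- pan (a joint): how far the scale pan is pressed down (m): 0 = empty, about 0.005 with the mug on it, 0.009 = stop; springy, 540 N/m. A red pointer on the small dial turns with it
- pan_centre (a point): middle of the top of the round scale pan (steel, 116 mm across, 4 mm thick, black rubber disc on it), 58 mm above the worktop when empty; the white housing under it is 112 mm square and 46 mm high
- mug: the dotted mug (white with grey dots), 91 mm high, 82 mm across, 0.23 to 0.32 kg, open at the top. Origin at its underside, in the middle of its outline with the handle; z up; the handle points along its -y axis
- mug_axis (a point): middle of the underside of the mug's round body, 17 mm along +y from the mug's origin
- mug_handle (a point): middle of the mug's handle, where it can be pinched from above with the fingers closing along the mug's x axis: 45 mm along -y from the mug's origin and 50 mm above its underside. For gripping the handle is 30 mm wide and reaches from 16 to 81 mm above the underside and from 35 to 74 mm from the mug's axis
- striped_mug: another mug with yellow stripes, 101 mm high, stays where it is; origin at its underside
- glass: drinking glass, 81 mm across, 103 mm high, stays where it is; origin at its underside
- spice_jar: spice jar with a red cap, 45 mm across, 106 mm high, stays where it is; origin at its underside
- tin: food tin, 75 mm across, 58 mm high, stays where it is; origin at its underside

How it is judged (in metres and radians):
On the way, in this order (a step that is already met when the one before it is completed fails the run):
1. the dotted mug stands upright in the middle of the scale pan (within 12 mm) and is let go (horizontal distance between mug_axis and pan_centre below 0.012 m and value of joint pan above 0.0025 m and angle between mug's own z axis and vertical below 0.08 rad and contact force between the fingers and mug below 0.1 N), for 0.3 s.
2. the fingers pull on the grip plate and have drawn the arm to the mark or at most 30 mm short of it, the lever still open (value of joint boom above 0.065 m and value of joint lever_angle above 0.2 rad and contact force between the fingers and grip_plate above 0.5 N), for 0.1 s.
At the end, for the whole second after the job is handed in: Mug upright and released, its axis within 12 mm of the pan's centre, pan pressed down; arm within 5 mm of the red mark (boom 0.090 to 0.100), cam lever shut (below 0.06 rad), the fingers still pressing grip plate and lever with more than 3 N each (all of step 1 and value of joint boom between 0.09 and 0.1 m and value of joint lever_angle below 0.06 rad and contact force between the fingers and grip_plate above 3 N and contact force between the fingers and cam_lever above 3 N); the arm keeps its last pose, push and grip.
It fails at once if the mug is tipped by more than 35 degrees (angle between mug's own z axis and vertical above 0.6 rad).
It fails at once if the mug is dropped (moves faster than 0.5 m/s out of the fingers) (linear speed of mug above 0.5 m/s and contact force between the fingers and mug below 0.1 N).
It fails at once if another thing on the worktop is pushed more than 3 cm (distance of any of striped_mug, glass, spice_jar, tin from where it was at the start of the episode above 0.03 m).
It also fails if it takes over 48 s, if anything falls off the work surface, if the arm or the gripper's body presses on something with over 40 N, if the wrist force passes 120 N, or if a joint passes its speed limit or range.

## Working session

There is one attempt and no reset: what is moved stays moved. The work goes in short steps, Python scripts to look and compute and a tool call to move; the robot and the scene stay as the last step left them, time stands still between calls to the robot, and variables do not carry over. Pictures are saved under pics/ and viewed, at most 10 in all, crops included, and the job is handed in when it is done.

Besides the shell and the picture viewer there is one more tool, called after ">>>" by a JSON object that holds its "fn" and its "kwargs". servo_tool: Moves the arm, as the interface text tells. Its arguments: {"type":"object","properties":{"commands":{"type":"array","items":{"type":"array","items":{"type":"array","items":{"type":"number"}}}}},"required":["commands"]}

```bash
mkdir -p pics; ls; cat > h.py <<'E'
import numpy as np,cv2
from bench import arm,cams,ticket
E
python3 - <<'E'
from h import *
s=arm.read_state(); print(s, arm.grip_point_offset)
for n in ("side","top","wrist"):
    d=cams.get_image(n); cv2.imwrite(f"pics/{n}0.png",d["frame"]); np.savez(f"{n}0.npz",K=d["K"],T=d["T"]); print(n,d.keys(),np.round(d["K"],2).tolist(),np.round(d["T"],3).tolist())
E
```

```text
pics
{'clock': 0.0, 'joints': array([-1.00240777e+00,  3.85522784e-01,  6.63264798e-03, -5.13561858e-04,
       -1.19398405e+00, -2.58628635e-01]), 'joint_vel': array([ 2.50404389e-05, -3.57850625e-04, -6.19385340e-04,  5.41834633e-04,
       -1.35426936e-03,  5.42065229e-04]), 'joint_efforts': array([-6.90831669e-06, -3.92286158e+01,  1.88395482e+01,  4.18580979e+00,
       -4.74885106e-03, -2.51515911e-05]), 'position': array([ 190.38136739, -594.68787776,  230.24247085]), 'ee_rot': array([-1.54167810e-01,  9.88044103e-01,  1.04726620e-03, -1.98915165e-04]), 'contact_force': array([ 0.48811202, -0.08721884,  0.02198629]), 'wrist_torque': array([ 0.00788715,  0.00414441, -0.05349313]), 'grasp_force': 0.0, 'gripper_width': 85.43870420510916} 18.700000000000003
side dict_keys(['frame', 'K', 'T']) [[451.95, 0.0, 250.26], [0.0, 451.95, 190.31], [0.0, 0.0, 1.0]] [[-0.998, 0.055, -0.044, 534.286], [-0.067, -0.561, 0.825, 1337.128], [0.021, 0.826, 0.563, 1016.823], [0.0, 0.0, 0.0, 1.0]]
top dict_keys(['frame', 'K', 'T']) [[414.56, 0.0, 255.04], [0.0, 414.56, 185.43], [0.0, 0.0, 1.0]] [[-0.108, 0.966, -0.233, 289.672], [-0.994, -0.106, 0.022, 57.695], [-0.004, 0.234, 0.972, 1447.186], [0.0, 0.0, 0.0, 1.0]]
wrist dict_keys(['frame', 'K', 'T']) [[297.32, 0.0, 253.33], [0.0, 297.32, 197.34], [0.0, 0.0, 1.0]] [[-0.304, -0.915, -0.264, 123.772], [0.953, -0.291, -0.087, -616.481], [0.002, -0.278, 0.961, 373.278], [0.0, 0.0, 0.0, 1.0]]
```

View pics/side0.png

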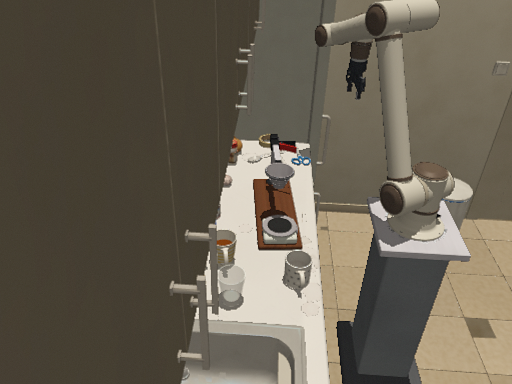

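View pics/top0.png

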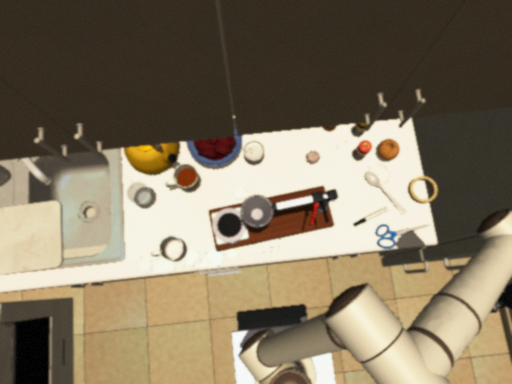

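The top view shows the stand at about (210–335, 190–250) px, with the dotted mug near (174,248) and its handle pointing left. The side view shows the mug at (298,268) with its handle towards the camera. I'll enlarge both.

```bash
python3 - <<'E'
import cv2
t=cv2.imread("pics/top0.png")[175:275,140:350]; cv2.imwrite("pics/topc.png",cv2.resize(t,None,fx=3.8,fy=3.8,interpolation=cv2.INTER_CUBIC))
t=cv2.imread("pics/side0.png")[130:320,200:330]; cv2.imwrite("pics/sidec.png",cv2.resize(t,None,fx=3,fy=3,interpolation=cv2.INTER_CUBIC))
E
```

```text
(no output)
```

View pics/topc.png

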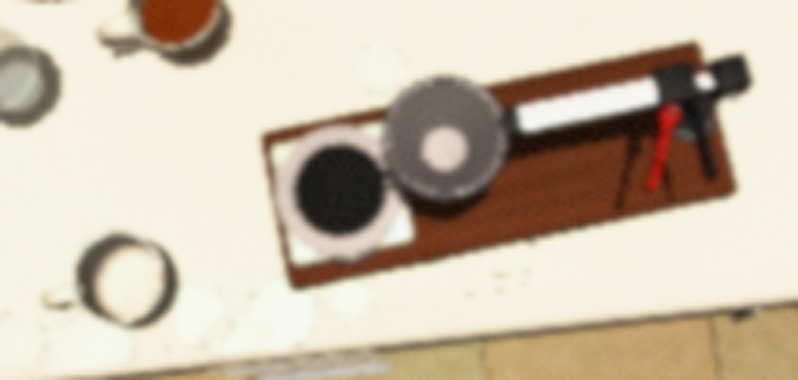

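View pics/sidec.png

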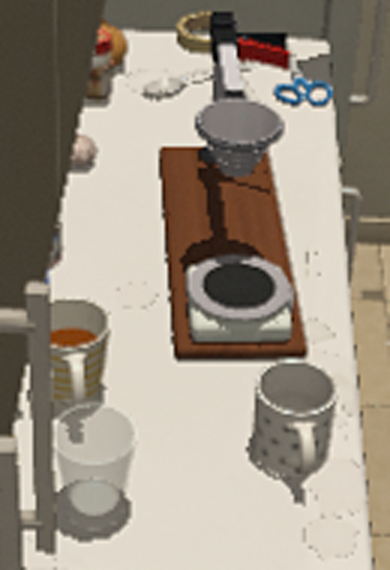

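The top crop shows base corners at (265,135), (697,43), (735,192) and (292,288), the pan disc at (340,189), the mug rim centre at (127,280) and its handle at (60,297). In the side crop the mug rim is centred at about (295,391).

```bash
cat >> h.py <<'E'
def pix2w(uv,z,K,T,fish=False):
    uv=np.atleast_2d(uv).astype(float); a=(uv-[K[0,2],K[1,2]])/[K[0,0],K[1,1]]
    if fish:
        r=np.linalg.norm(a,axis=1,keepdims=True)+1e-12; d=np.c_[a/r*np.sin(r),np.cos(r)]
    else: d=np.c_[a,np.ones(len(a))]
    d=d*[1,-1,-1]@T[:3,:3].T; o=T[:3,3]
    return o+d*((z-o[2])/d[:,2])[:,None]
def w2pix(P,K,T,fish=False):
    p=(np.atleast_2d(P)-T[:3,3])@T[:3,:3]*[1,-1,-1]
    if fish:
        n=np.linalg.norm(p[:,:2],axis=1,keepdims=True); a=p[:,:2]/n*np.arctan2(n,p[:,2:])
    else: a=p[:,:2]/p[:,2:]
    return a*[K[0,0],K[1,1]]+[K[0,2],K[1,2]]
def stand(p,q):  # p=(x,y,yaw) -> world
    c,s=np.cos(p[2]),np.sin(p[2]); q=np.atleast_2d(q).astype(float)
    return np.c_[p[0]+c*q[:,0]-s*q[:,1],p[1]+s*q[:,0]+c*q[:,1],q[:,2]]
E
python3 - <<'E'
from h import *
from scipy.optimize import least_squares
t=np.load("top0.npz");s=np.load("side0.npz")
uv=lambda c:np.array([140,175])+(np.array(c)+.5)/3.8-.5
uvs=lambda c:np.array([200,130])+(np.array(c)+.5)/3-.5
C=uv([(265,135),(697,43),(735,192),(292,288),(340,189)])
Q=[(75,210,20),(75,-210,20),(-75,-210,20),(-75,210,20),(0,150,58)]
f=lambda p:(w2pix(stand(p,Q),t["K"],t["T"])-C).ravel()
r=least_squares(f,[600,100,0.2],x_scale=[10,10,.1]); print("stand",r.x,np.round(f(r.x),1))
pan=stand(r.x,(0,150,58));print("pan",pan,"gripmid",stand(r.x,(-55,-133,212)))
print("pan side",pix2w(uvs((240,285)),58,s["K"],s["T"]))
print("lever tip top",pix2w(uv((653,187)),212,t["K"],t["T"]),"model",stand(r.x,(-22-59*np.cos(.6),-122+59*np.sin(.6),212)))
print("plate tip",pix2w(uv((711,178)),212,t["K"],t["T"]),"model",stand(r.x,(-78,-144,212)))
print("rim top",pix2w(uv((127,280)),91,t["K"],t["T"]),"rim side",pix2w(uvs((295,391)),91,s["K"],s["T"]))
print("handle top",pix2w(uv([(60,297),(43,298)]),78,t["K"],t["T"]),"side",pix2w(uvs((306,430)),78,s["K"],s["T"]))
E
```

```text
stand [ 5.11812895e+02 -1.70019017e+01  1.02633474e-01] [-1.6 -1.1  1.3 -1.4  2.1  0.6 -0.7  1.1 -1.1  0.5]
pan [[496.44488742 132.20876933  58.        ]] gripmid [[ 470.72861615 -154.93696613  212.        ]]
pan side [[495.04470011 129.06834263  58.        ]]
lever tip top [[ 449.36164167 -124.89844599  212.        ]] model [[ 450.57629427 -112.46423407  212.        ]]
plate tip [[ 451.46839776 -171.38701717  212.        ]] model [[ 448.97663384 -168.23550987  212.        ]]
rim top [[434.61588464 315.19217844  91.        ]] rim side [[439.67640401 333.96714569  91.        ]]
handle top [[427.75450372 375.96194574  78.        ]
 [428.49073293 390.57124482  78.        ]] side [[428.762647   374.14808471  78.        ]]
```

>>> {"fn": "servo_tool", "kwargs": {"commands": [[[0,0,0,-0.01,0,0,-7],[0,0,0,-0.01,0,0,-7],[0,0,0,-0.01,0,0,-7],[0,0,0,-0.01,0,0,-7],[0,0,0,-0.01,0,0,-7],[0,0,0,-0.01,0,0,-7],[0,0,0,-0.01,0,0,-7],[0,0,0,-0.01,0,0,-7],[0,0,0,-0.01,0,0,-7],[0,0,0,-0.01,0,0,-7]]]}}

```text
clock: 0.98
position: [190.5, -595.0, 331.3]
ee_rot: [-0.695, 0.719, 0.0, 0.0]
contact_force: [-0.2, -1.6, -0.4]
gripper_width: 85.7
grasp_force: 0.0
```

```bash
cat >> h.py <<'E'
from scipy.spatial.transform import Rotation as R
def go(target,n):
    s=arm.read_state(); Rm=R.from_quat(s["ee_rot"]).as_matrix()
    d=(np.array(target)-s["position"])@Rm
    print("per row m",np.round(d/n/1000,4),"yaw_y",np.degrees(np.arctan2(Rm[1,1],Rm[0,1])))
def st():
    s=arm.read_state(); print({k:np.round(s[k],2).tolist() for k in("clock","joints","position","contact_force","gripper_width","grasp_force")}); return s
E
python3 -c "
from h import *
st();go([430,-250,330],11)"
```

```text
{'clock': 0.98, 'joints': [-1.0, 0.34, 0.18, -0.0, -1.42, 0.97], 'position': [190.51, -595.0, 331.31], 'contact_force': [-0.16, -1.58, -0.36], 'gripper_width': 85.65, 'grasp_force': 0.0}
per row m [-0.0321 -0.0207  0.0001] yaw_y 178.09316218877117
```

>>> {"fn": "servo_tool", "kwargs": {"commands": [[[0,-0.034,-0.0225,0,0,0,0],[0,-0.034,-0.0225,0,0,0,0],[0,-0.034,-0.0225,0,0,0,0],[0,-0.034,-0.0225,0,0,0,0],[0,-0.034,-0.0225,0,0,0,0],[0,-0.034,-0.0225,0,0,0,0],[0,-0.034,-0.0225,0,0,0,0],[0,-0.034,-0.0225,0,0,0,0],[0,-0.034,-0.0225,0,0,0,0],[0,-0.034,-0.0225,0,0,0,0]]]}}

```text
clock: 1.82
position: [429.2, -262.4, 331.3]
ee_rot: [-0.693, 0.721, 0.0, 0.0]
contact_force: [0.5, -0.1, -0.1]
gripper_width: 85.5
grasp_force: 0.0
```

>>> {"fn": "servo_tool", "kwargs": {"commands": [[[0,-0.04,0,0,0,0,0],[0,-0.04,0,0,0,0,0],[0,-0.04,0,0,0,0,0],[0,-0.04,0,0,0,0,0],[0,-0.04,0,0,0,0,0],[0,-0.04,0,0,0,0,0],[0,-0.04,0,0,0,0,0],[0,-0.04,0,0,0,0,0],[0,-0.04,0,0,0,0,0],[0,-0.04,0,0,0,0,0]]]}}

```text
clock: 2.65
position: [443.7, 137.3, 331.4]
ee_rot: [-0.693, 0.721, 0.0, 0.0]
contact_force: [1.2, -0.9, -0.1]
gripper_width: 85.8
grasp_force: 0.0
```

>>> {"fn": "servo_tool", "kwargs": {"commands": [[[0,-0.04,0,0,0,0,-2],[0,-0.04,0,0,0,0,-2],[0,-0.04,0,0,0,0,-2],[0,-0.03,0,0,0,0,-2],[0,0,0,0.02,0,0,0],[0,0,0,0.02,0,0,0],[0,0,0,0,0,0,0]]]}}

```text
clock: 3.23
position: [440.8, 284.6, 286.7]
ee_rot: [0.742, -0.671, -0.001, 0.005]
contact_force: [-0.4, -1.1, -0.1]
gripper_width: 85.4
grasp_force: 0.0
```

```bash
python3 - <<'E'
from h import *
st()
d=cams.get_image("wrist"); np.savez("wrist1.npz",K=d["K"],T=d["T"]); cv2.imwrite("pics/wrist1.png",cv2.resize(d["frame"],None,fx=1.5,fy=1.5,interpolation=cv2.INTER_CUBIC))
E
```

```text
{'clock': 3.23, 'joints': [0.88, 0.18, -0.14, -0.0, -1.26, -0.78], 'position': [440.76, 284.58, 286.67], 'contact_force': [-0.43, -1.1, -0.12], 'gripper_width': 85.45, 'grasp_force': 0.0}
```

View pics/wrist1.png

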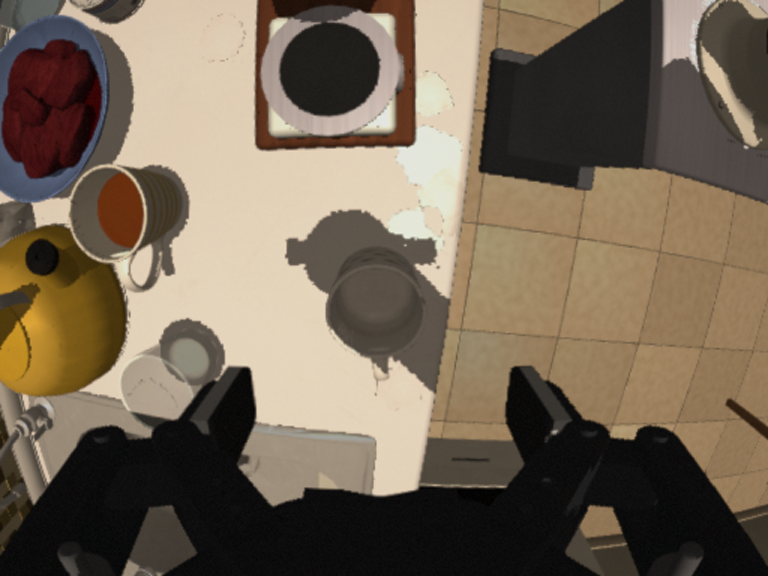

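The fisheye wrist view shows the mug rim (centre about (376,308), left edge 327, right edge 424) with its handle at (381,360–380). The pan's rubber disc is centred at about (330,70), and the base's end corners are at (257,148) and (413,147).

```bash
python3 - <<'E'
from h import *
w=np.load("wrist1.npz")
f=lambda c,z:pix2w((np.atleast_2d(c)+.5)/1.5-.5,z,w["K"],w["T"],True)[:,:2].round(1).tolist()
print("rim c,l,r,near,far",f([(376,308),(327,308),(424,308),(376,356),(376,262)],91))
print("handle",f([(381,362),(382,381)],80))
print("pan",f([(330,70)],58),"pan edges",f([(262,70),(399,70),(331,6),(331,136)],58))
print("base corners",f([(257,148),(413,147)],20))
E
```

```text
rim c,l,r,near,far [[439.4, 320.9], [478.4, 324.8], [401.2, 317.2], [435.4, 362.4], [443.0, 283.8]]
handle [[430.1, 372.3], [427.4, 390.5]]
pan [[496.3, 131.6]] pan edges [[554.0, 133.8], [439.7, 126.6], [502.0, 73.1], [489.7, 188.0]]
base corners [[562.0, 200.3], [418.9, 188.2]]
```

```bash
python3 -c "
from h import *
go([428.5,382,240],3)"
```

```text
per row m [-0.0328  0.0011  0.0163] yaw_y -174.22610987640212
```

>>> {"fn": "servo_tool", "kwargs": {"commands": [[[0,-0.033,0.001,0.016,0,0,0],[0,-0.033,0.001,0.016,0,0,0],[0,-0.033,0.001,0.016,0,0,0],[0,0,0,0,0,0,-4],[0,0,0,0.02,0,0,0],[0,0,0,0.02,0,0,0],[0,0,0,0.02,0,0,0],[0,0,0,0.02,0,0,0],[0,0,0,0,0,0,0]]]}}

```text
clock: 4.03
position: [429.1, 381.7, 160.6]
ee_rot: [0.764, -0.645, -0.0, 0.003]
contact_force: [0.2, -0.8, -0.4]
gripper_width: 85.1
grasp_force: 0.0
```

```bash
python3 - <<'E'
from h import *
st(); go([428.5,382,36],5)
d=cams.get_image("wrist"); np.savez("wrist2.npz",K=d["K"],T=d["T"]); cv2.imwrite("pics/wrist2.png",d["frame"])
E
```

```text
{'clock': 4.03, 'joints': [1.01, 0.36, -0.22, -0.0, -1.0, -0.84], 'position': [429.13, 381.7, 160.63], 'contact_force': [0.2, -0.79, -0.4], 'gripper_width': 85.12, 'grasp_force': 0.0}
per row m [-0.0002 -0.      0.0249] yaw_y -170.32539440489472
```

View pics/wrist2.png

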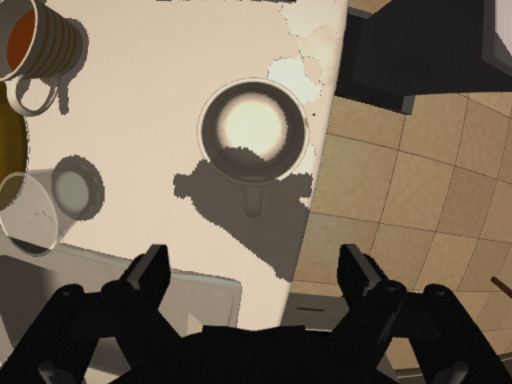

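The rim now spans columns 197–308 and rows 77–186, and the handle runs from (256,188) to (254,216), centred between the fingers. I'll verify it in world coordinates.

```bash
python3 - <<'E'
from h import *
w=np.load("wrist2.npz")
f=lambda c,z:pix2w(c,z,w["K"],w["T"],True)[:,:2].round(1).tolist()
print("rim l,r,t,b",f([(197,131),(308,131),(253,77),(253,186)],91)," handle",f([(254,216),(256,195)],78))
E
```

```text
rim l,r,t,b [[479.1, 330.4], [400.4, 317.1], [445.8, 286.0], [432.6, 364.0]]  handle [[427.1, 391.5], [428.5, 374.0]]
```

>>> {"fn": "servo_tool", "kwargs": {"commands": [[[0,-0.002,0,0.025,0,0,0],[0,0,0,0.025,0,0,0],[0,0,0,0.025,0,0,0],[0,0,0,0.025,0,0,0],[0,0,0,0.025,0,0,0],[0,0,0,0,0,0,0],[255,0,0,0,0,0,0],[255,0,0,0,0,0,0],[255,0,0,0,0,0,0],[255,0,0,0,0,0,0]]]}}

```text
clock: 4.92
position: [430.6, 386.6, 40.5]
ee_rot: [0.765, -0.644, -0.0, -0.002]
contact_force: [-0.9, 0.1, -0.3]
gripper_width: 39.1
grasp_force: 0.0
```

>>> {"fn": "servo_tool", "kwargs": {"commands": [[[255,0,0,0,0,0,0],[255,0,0,0,0,0,0],[255,0,0,0,0,0,0],[255,0,0,0,0,0,0],[255,0,0,0,0,0,0]]]}}

```text
clock: 5.33
position: [430.3, 386.4, 39.7]
ee_rot: [0.765, -0.644, 0.0, -0.001]
contact_force: [-1.2, 0.5, 6.6]
gripper_width: 20.0
grasp_force: 56.3
```

>>> {"fn": "servo_tool", "kwargs": {"commands": [[[255,0,0,-0.01,0,0,0],[255,0,0,-0.02,0,0,0],[255,0,0,-0.025,0,0,0],[255,0,0,-0.025,0,0,0],[255,0,0,-0.02,0,0,0],[255,0,0,-0.01,0,0,0],[255,0,0,0,0,0,0]]]}}

```text
clock: 5.92
position: [430.4, 386.3, 150.7]
ee_rot: [0.765, -0.644, -0.0, -0.002]
contact_force: [2.0, -0.6, -2.3]
gripper_width: 19.9
grasp_force: 56.5
```

```bash
python3 - <<'E'
from h import *
s=st(); p=s["position"]; go([p[0]+56.9,p[1]-192.5,p[2]],10)
d=cams.get_image("wrist"); np.savez("wrist3.npz",K=d["K"],T=d["T"]); cv2.imwrite("pics/wrist3.png",cv2.resize(d["frame"],None,fx=1.5,fy=1.5))
E
```

```text
{'clock': 5.92, 'joints': [1.01, 0.37, -0.23, 0.0, -0.97, -0.84], 'position': [430.39, 386.3, 150.73], 'contact_force': [2.04, -0.57, -2.34], 'gripper_width': 19.88, 'grasp_force': 56.51}
per row m [ 0.0199 -0.0023 -0.0001] yaw_y -170.24438609006262
```

View pics/wrist3.png

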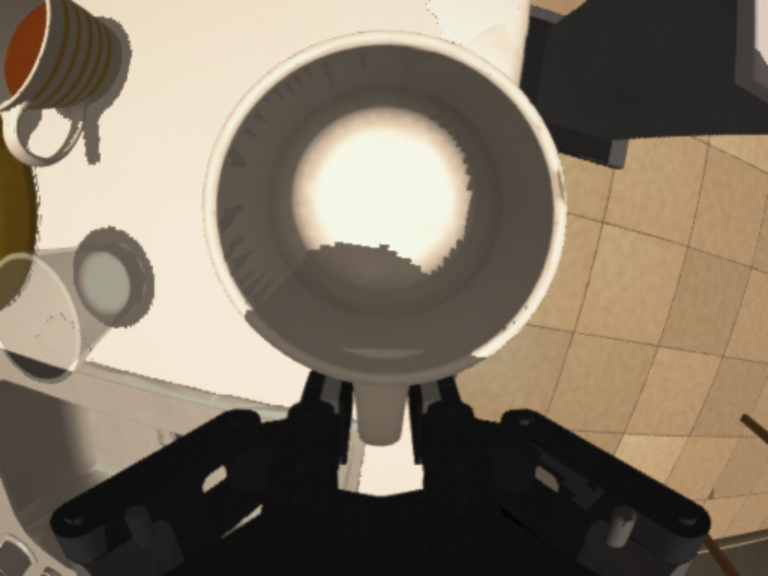

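The mug hangs upright, gripped by the handle. The rim spans columns 204–567 and rows 30–384. Next I'll compute its axis and the remaining shift.

```bash
python3 - <<'E'
from h import *
w=np.load("wrist3.npz")
P=pix2w((np.array([(204,207),(567,207),(385,30),(385,384)])+.5)/1.5-.5,201,w["K"],w["T"],True)
print(P.round(1)); a=(P[0]+P[1])/2,(P[2]+P[3])/2; print(a, np.linalg.norm(P[0]-P[1]),np.linalg.norm(P[2]-P[3]))
c=np.array([a[0][0]*.5+a[1][0]*.5,(a[0][1]+a[1][1])/2]); print(c)
E
```

```text
[[479.5 329.5 201. ]
 [401.4 316.  201. ]
 [446.9 286.7 201. ]
 [433.6 363.7 201. ]]
(array([440.44491176, 322.75156021, 201.        ]), array([440.21278713, 325.24493242, 201.        ])) 79.25467637400013 78.13766684750419
[440.32884945 323.99824632]
```

>>> {"fn": "servo_tool", "kwargs": {"commands": [[[255,0.01,-0.001,0.002,0,0,0],[255,0.02,-0.0022,0.003,0,0,0],[255,0.025,-0.003,0.003,0,0,0],[255,0.025,-0.003,0.003,0,0,0],[255,0.025,-0.003,0.003,0,0,0],[255,0.025,-0.003,0.003,0,0,0],[255,0.025,-0.003,0.003,0,0,0],[255,0.02,-0.002,0.003,0,0,0],[255,0.015,-0.001,0.003,0,0,0],[255,0.009,-0.001,0.003,0,0,0]]]}}

```text
clock: 6.8
position: [484.0, 189.9, 117.0]
ee_rot: [0.764, -0.645, -0.001, 0.003]
contact_force: [-0.1, 0.2, -3.6]
gripper_width: 19.3
grasp_force: 56.5
```

>>> {"fn": "servo_tool", "kwargs": {"commands": [[[255,0,0,0,0,0,0],[255,0,0,0,0,0,0]]]}}

```text
clock: 6.97
position: [484.9, 192.4, 118.2]
ee_rot: [0.764, -0.645, -0.0, 0.001]
contact_force: [0.9, 0.8, -2.6]
gripper_width: 19.8
grasp_force: 56.5
```

```bash
python3 - <<'E'
from h import *
s=st(); go([430.4+56,386.3-192.6,s["position"][2]],1)
E
```

```text
{'clock': 6.97, 'joints': [0.69, 0.33, -0.4, -0.0, -0.85, -0.52], 'position': [484.87, 192.36, 118.21], 'contact_force': [0.94, 0.85, -2.63], 'gripper_width': 19.78, 'grasp_force': 56.52}
per row m [-0.0011 -0.0017 -0.    ] yaw_y -170.30996454624344
```

>>> {"fn": "servo_tool", "kwargs": {"commands": [[[255,-0.001,-0.0015,0.006,0,0,0],[255,0,0,0.006,0,0,0],[255,0,0,0.004,0,0,0],[255,0,0,0.003,0,0,0],[255,0,0,0.003,0,0,0],[255,0,0,0.002,0,0,0],[255,0,0,0,0,0,0],[255,0,0,0,0,0,0]]]}}

```text
clock: 7.63
position: [486.8, 194.6, 95.6]
ee_rot: [0.765, -0.644, 0.0, -0.0]
contact_force: [-0.6, 0.8, -0.5]
gripper_width: 19.6
grasp_force: 57.3
```

>>> {"fn": "servo_tool", "kwargs": {"commands": [[[255,0,0,0.0015,0,0,0],[255,0,0,0,0,0,0],[140,0,0,0,0,0,0],[120,0,0,0,0,0,0],[100,0,0,0,0,0,0],[60,0,0,0,0,0,0],[0,0,0,0,0,0,0],[0,0,0,0,0,0,0]]]}}

```text
clock: 8.3
position: [486.7, 194.2, 93.9]
ee_rot: [0.765, -0.644, 0.0, -0.0]
contact_force: [-0.4, -0.4, 0.4]
gripper_width: 84.8
grasp_force: 0.0
```

>>> {"fn": "servo_tool", "kwargs": {"commands": [[[0,0,0,-0.01,0,0,0],[0,0,0,-0.02,0,0,0],[0,0,0,-0.025,0,0,0],[0,0,0,-0.025,0,0,0],[0,0,0,-0.025,0,0,0],[0,0,0,-0.025,0,0,0],[0,0,0,-0.025,0,0,0],[0,0,0,-0.025,0,0,0],[0,0,0,-0.03,0,0,0],[0,0,0,0,0,0,0]]]}}

```text
clock: 9.13
position: [489.2, 195.2, 311.5]
ee_rot: [0.765, -0.644, 0.003, -0.006]
contact_force: [1.2, 0.6, 1.2]
gripper_width: 85.3
grasp_force: 0.0
```

```bash
python3 - <<'E'
from h import *
st()
d=cams.get_image("wrist"); np.savez("wrist4.npz",K=d["K"],T=d["T"]); cv2.imwrite("pics/wrist4.png",cv2.resize(d["frame"],None,fx=1.5,fy=1.5,interpolation=cv2.INTER_CUBIC))
E
```

```text
{'clock': 9.13, 'joints': [0.69, 0.16, -0.1, 0.0, -1.29, -0.52], 'position': [489.23, 195.2, 311.47], 'contact_force': [1.18, 0.6, 1.23], 'gripper_width': 85.27, 'grasp_force': 0.0}
```

View pics/wrist4.png

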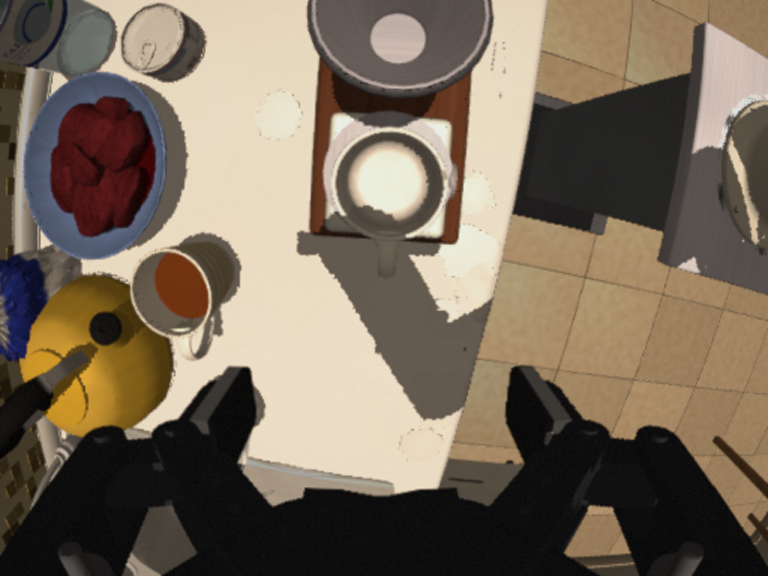

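The mug stands on the pan, with its rim spanning about columns 331–448 and rows 127–240 (1.5x) and its handle at (387,260). I'll check the rim centre and set up the grip at the arm.

```bash
python3 - <<'E'
from h import *
w=np.load("wrist4.npz"); o=lambda c:(np.array(c)+.5)/1.5-.5
P=pix2w(o([(331,184),(448,184),(390,127),(390,240)]),144,w["K"],w["T"],True)
print(P.round(1),(P[0]+P[1])/2,(P[2]+P[3])/2)
print("base corners",pix2w(o([(312,233),(458,243)]),20,w["K"],w["T"],True).round(1))
print("dripper top",pix2w(o([(308,20),(493,20)]),220,w["K"],w["T"],True).round(1))
go([440,-130,330],10)
E
```

```text
[[535.8 141.4 144. ]
 [456.  127.4 144. ]
 [502.3  95.7 144. ]
 [488.7 173.6 144. ]] [495.86352914 134.41107885 144.        ] [495.48394798 134.61320671 144.        ]
base corners [[561.4 198.9  20. ]
 [417.1 183.9  20. ]]
dripper top [[554.4  50.3 220. ]
 [458.2  32.3 220. ]]
per row m [ 0.0312  0.0102 -0.0024] yaw_y -170.233444543194
```

>>> {"fn": "servo_tool", "kwargs": {"commands": [[[0,0.031,0.008,-0.002,0,0,0],[0,0.031,0.008,-0.002,0,0,0],[0,0.031,0.008,-0.002,0,0,0],[0,0.031,0.008,-0.002,0,0,0],[0,0.031,0.008,-0.002,0,0,0],[0,0.031,0.008,-0.002,0,0,0],[0,0.031,0.008,-0.002,0,0,0],[0,0.031,0.008,-0.002,0,0,0],[0,0.031,0.008,-0.002,0,0,0],[0,0.031,0.008,-0.002,0,0,0]]]}}

```text
clock: 10.02
position: [459.3, -126.2, 323.6]
ee_rot: [0.765, -0.644, -0.0, 0.0]
contact_force: [0.7, -0.4, -0.2]
gripper_width: 85.6
grasp_force: 0.0
```

>>> {"fn": "servo_tool", "kwargs": {"commands": [[[0,0,0,0,0,0,7],[0,0,0,0,0,0,7],[0,0,0,0,0,0,7],[0,0,0,0,0,0,7],[0,0,0,0,0,0,7],[0,0,0,0,0,0,7],[0,0,0,0,0,0,7],[0,0,0,0,0,0,7],[0,0,0,0,0,0,7],[0,0,0,0,0,0,7]]]}}

```text
clock: 10.85
position: [459.7, -124.7, 323.3]
ee_rot: [-0.254, 0.967, 0.0, -0.001]
contact_force: [-0.4, -0.5, 0.9]
gripper_width: 85.5
grasp_force: 0.0
```

>>> {"fn": "servo_tool", "kwargs": {"commands": [[[0,0,0,0,0,0,7],[0,0,0,0,0,0,7],[0,0,0,0,0,0,7],[0,0,0,0,0,0,3],[0,0,0,0,0,0,0]]]}}

```text
clock: 11.27
position: [459.7, -124.7, 323.3]
ee_rot: [-0.05, 0.999, 0.0, -0.001]
contact_force: [-0.4, -0.6, 1.1]
gripper_width: 85.7
grasp_force: 0.0
```

```bash
python3 - <<'E'
from h import *
st(); go([470,-140,320],1)
d=cams.get_image("wrist"); np.savez("wrist5.npz",K=d["K"],T=d["T"]); cv2.imwrite("pics/wrist5.png",cv2.resize(d["frame"],None,fx=1.5,fy=1.5,interpolation=cv2.INTER_CUBIC))
E
```

```text
{'clock': 11.27, 'joints': [0.08, 0.07, -0.18, -0.0, -1.33, -1.55], 'position': [459.73, -124.72, 323.29], 'contact_force': [-0.38, -0.58, 1.08], 'gripper_width': 85.69, 'grasp_force': 0.0}
per row m [-0.0087 -0.0162  0.0033] yaw_y 95.69775200783738
```

View pics/wrist5.png

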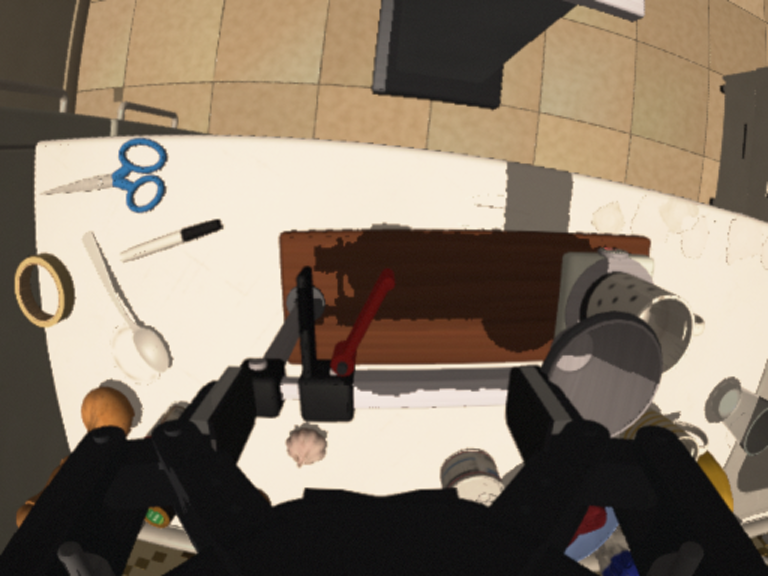

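The view shows the black plate from (305,268) at its free end to (308,370), the red lever from its hinge at (343,362) to its tip at (388,275), and the collar spanning columns 300–354. I'll convert these to world coordinates.

```bash
python3 - <<'E'
from h import *
w=np.load("wrist5.npz"); o=lambda c:(np.array(c)+.5)/1.5-.5
p0=(511.8,-17,.1035)
g=lambda c,z:pix2w(o(c),z,w["K"],w["T"],True)
def show(n,c,z,q=None):
    P=g([c],z)[0]; dx,dy=P[0]-p0[0],P[1]-p0[1]; cs,sn=np.cos(p0[2]),np.sin(p0[2])
    print(n,P.round(1),"stand",np.round([cs*dx+sn*dy,-sn*dx+cs*dy],1),"expect",q)
show("plate end",(305,268),226,(-78,-144)); show("plate root L",(301,370),226,(-17,-147))
show("plate mid L",(300,310),226,(-55,-147));show("plate mid R",(311,310),226,(-55,-141))
show("lever tip",(388,273),225,(-71,-88));show("hinge",(343,366),225,(-22,-122))
show("collar L top",(300,378),229,(-17,-150));show("collar R top",(353,378),229,(-17,-116))
show("base c1",(281,232),20,(-75,-210)); show("base c2",(650,238),20,(-75,210))
E
```

```text
plate end [ 446.8 -168.   226. ] stand [ -80.3 -143.5] expect (-78, -144)
plate root L [ 509.6 -167.6  226. ] stand [ -17.8 -149.6] expect (-17, -147)
plate mid L [ 471.6 -169.6  226. ] stand [ -55.7 -147.7] expect (-55, -147)
plate mid R [ 471.  -163.3  226. ] stand [ -55.7 -141.3] expect (-55, -141)
lever tip [ 445.5 -121.8  225. ] stand [-76.8 -97.3] expect (-71, -88)
hinge [ 504.5 -142.6  225. ] stand [ -20.2 -124.1] expect (-22, -122)
collar L top [ 513.5 -167.6  229. ] stand [ -13.9 -150. ] expect (-17, -150)
collar R top [ 509.8 -135.9  229. ] stand [ -14.2 -118.1] expect (-17, -116)
base c1 [ 459.8 -226.5   20. ] stand [ -73.3 -203. ] expect (-75, -210)
base c2 [418.2 182.9  20. ] stand [-72.5 208.5] expect (-75, 210)
```

```bash
python3 - <<'E'
from h import *
p0=(511.8,-17,.1035)
for q in [(-55,-119,240),(-55,-19.5,186),(-55,-38,186)]:
    t=stand(p0,q)[0]; print(t.round(1)); go(t,1)
E
```

```text
[ 469.4 -141.   240. ]
per row m [-0.008  -0.0172  0.0834] yaw_y 95.8202067965268
[459.1 -42.1 186. ]
per row m [-0.0078  0.0823  0.1374] yaw_y 95.8202067965268
[461.  -60.5 186. ]
per row m [-0.0079  0.0638  0.1374] yaw_y 95.8202067965268
```

>>> {"fn": "servo_tool", "kwargs": {"commands": [[[0,-0.008,-0.017,0,0,0,0],[0,0,0,0.025,0,0,0],[0,0,0,0.025,0,0,0],[0,0,0,0.025,0,0,0],[0,0,0,0.02,0,0,0],[0,0,0,0.02,0,0,0],[0,0,0,0.015,0,0,0],[0,0,0,0.007,0,0,0],[0,0,0,0,0,0,0],[0,0,0,0,0,0,0]]]}}

```text
clock: 12.15
position: [470.2, -141.0, 187.2]
ee_rot: [-0.051, 0.999, -0.0, 0.0]
contact_force: [0.3, -0.7, -0.6]
gripper_width: 85.3
grasp_force: 0.0
```

>>> {"fn": "servo_tool", "kwargs": {"commands": [[[0,0,0.006,0,0,0,0],[0,0,0.006,0,0,0,0],[0,0,0.006,0,0,0,0],[0,0,0.006,0,0,0,0],[0,0,0,0,0,0,0],[0,0,0,0,0,0,0]]]}}

```text
clock: 12.65
position: [467.9, -116.5, 187.4]
ee_rot: [-0.051, 0.999, -0.0, 0.001]
contact_force: [0.7, -1.4, 1.1]
gripper_width: 85.6
grasp_force: 0.8
```

```bash
python3 - <<'E'
from h import *
p0=(511.8,-17,.1035);st()
for q in [(-55,-19.5,186),(-55,-38,186)]:
    go(stand(p0,q)[0],1)
E
```

```text
{'clock': 12.65, 'joints': [0.09, 0.18, -0.4, 0.0, -0.99, -1.56], 'position': [467.87, -116.53, 187.43], 'contact_force': [0.66, -1.36, 1.13], 'gripper_width': 85.6, 'grasp_force': 0.78}
per row m [0.0012 0.075  0.0014] yaw_y 95.82763934789088
per row m [0.0011 0.0565 0.0014] yaw_y 95.82763934789088
```

>>> {"fn": "servo_tool", "kwargs": {"commands": [[[0,0,0.005,0,0,0,0],[0,0,0.008,0,0,0,0],[0,0,0.009,0,0,0,0],[0,0,0.009,0,0,0,0],[0,0,0.009,0,0,0,0],[0,0,0.009,0,0,0,0],[0,0,0.009,0,0,0,0],[0,0,0.008,0,0,0,0],[0,0,0.006,0,0,0,0],[0,0,0.003,0,0,0,0]]]}}

```text
clock: 13.48
position: [459.8, -41.5, 186.8]
ee_rot: [-0.051, 0.999, 0.0, -0.0]
contact_force: [0.4, -3.5, 3.2]
gripper_width: 85.5
grasp_force: 1.8
```

>>> {"fn": "servo_tool", "kwargs": {"commands": [[[0,0,0,0,0,0,0],[0,0,0,0,0,0,0],[0,0,0,0,0,0,0]]]}}

```text
clock: 13.73
position: [459.9, -42.4, 186.6]
ee_rot: [-0.05, 0.999, 0.0, -0.0]
contact_force: [1.5, -1.9, 1.5]
gripper_width: 85.6
grasp_force: 1.2
```

```bash
python3 - <<'E'
from h import *
p0=(511.8,-17,.1035);st()
go(stand(p0,(-55,-38,187))[0],1)
d=cams.get_image("wrist"); np.savez("wrist6.npz",K=d["K"],T=d["T"]); cv2.imwrite("pics/wrist6.png",cv2.resize(d["frame"],None,fx=1.5,fy=1.5,interpolation=cv2.INTER_CUBIC))
E
```

```text
{'clock': 13.73, 'joints': [0.26, 0.15, -0.44, -0.0, -0.98, -1.73], 'position': [459.95, -42.39, 186.61], 'contact_force': [1.52, -1.87, 1.48], 'gripper_width': 85.62, 'grasp_force': 1.23}
per row m [ 0.0007 -0.0181 -0.0004] yaw_y 95.73390328995515
```

View pics/wrist6.png

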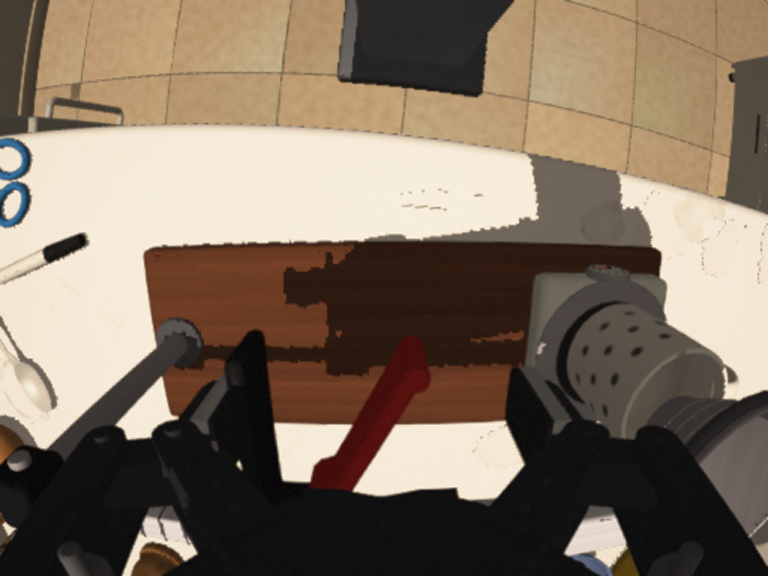

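The plate finger is holding the arm drawn out. The lever is still open, with its tip at (412,345) between the fingers. I'll now close gradually while the tool backs up.

>>> {"fn": "servo_tool", "kwargs": {"commands": [[[15,0,-0.0005,0,0,0,0],[30,0,-0.0015,0,0,0,0],[45,0,-0.0015,0,0,0,0],[60,0,-0.0015,0,0,0,0],[75,0,-0.0015,0,0,0,0],[90,0,-0.0015,0,0,0,0],[100,0,-0.0015,0,0,0,0]]]}}

```text
clock: 14.37
position: [460.9, -52.0, 186.7]
ee_rot: [-0.05, 0.999, 0.0, -0.0]
contact_force: [-0.3, -2.3, 2.5]
gripper_width: 52.0
grasp_force: 1.2
```

```bash
python3 - <<'E'
from h import *
p0=(511.8,-17,.1035);st()
go(stand(p0,(-55,-38,187))[0],1)
E
```

```text
{'clock': 14.37, 'joints': [0.24, 0.15, -0.44, -0.0, -0.98, -1.71], 'position': [460.94, -51.96, 186.75], 'contact_force': [-0.26, -2.34, 2.45], 'gripper_width': 51.97, 'grasp_force': 1.22}
per row m [ 0.0008 -0.0085 -0.0003] yaw_y 95.73179611322517
```

>>> {"fn": "servo_tool", "kwargs": {"commands": [[[110,0,-0.002,0,0,0,0],[120,0,-0.0015,0,0,0,0],[130,0,-0.0015,0,0,0,0],[140,0,-0.0015,0,0,0,0],[150,0,-0.0015,0,0,0,0],[160,0,-0.0005,0,0,0,0],[175,0,0,0,0,0,0],[200,0,0,0,0,0,0],[255,0,0,0,0,0,0],[255,0,0,0,0,0,0]]]}}

```text
clock: 15.2
position: [461.9, -61.0, 187.5]
ee_rot: [-0.051, 0.999, -0.001, 0.0]
contact_force: [-1.4, -5.1, 7.5]
gripper_width: 26.3
grasp_force: 58.8
```

>>> {"fn": "servo_tool", "kwargs": {"commands": [[[255,0,0,0,0,0,0],[255,0,0,0,0,0,0],[255,0,0,0,0,0,0]]]}}

```text
clock: 15.45
position: [461.9, -61.0, 187.5]
ee_rot: [-0.051, 0.999, -0.001, 0.0]
contact_force: [-1.3, -5.7, 6.4]
gripper_width: 26.4
grasp_force: 58.8
```

```bash
python3 - <<'E'
from h import *
p0=(511.8,-17,.1035);st()
go(stand(p0,(-55,-38,187))[0],1)
# numeric check: red band / collar edge along the rod in the top and side views
for n in("top","side"):
    d=cams.get_image(n); cv2.imwrite(f"pics/{n}7.png",d["frame"]); f=d["frame"].astype(int)
    for y in np.arange(-72,-20,4):
        uv=w2pix(stand(p0,(0,y,218 if y<-55 else 229)),d["K"],d["T"])[0]
        print(n,y,uv.round(1),f[int(round(uv[1])),int(round(uv[0]))])
E
```

```text
{'clock': 15.45, 'joints': [0.22, 0.15, -0.43, 0.0, -0.98, -1.69], 'position': [461.88, -60.97, 187.52], 'contact_force': [-1.31, -5.74, 6.37], 'gripper_width': 26.44, 'grasp_force': 58.85}
per row m [0.0008 0.0006 0.0005] yaw_y 95.87239069109144
top -72 [296.6 202. ] [ 75  99 125]
top -68 [295.3 202.3] [ 75  97 124]
top -64 [294.  202.5] [ 69  93 118]
top -60 [292.7 202.8] [ 67  90 111]
top -56 [291.4 203.1] [48 66 88]
top -52 [290.4 202.7] [49 68 87]
top -48 [289.1 202.9] [44 63 85]
top -44 [287.8 203.2] [46 63 82]
top -40 [286.5 203.5] [53 71 90]
top -36 [285.2 203.8] [ 67  90 113]
top -32 [283.9 204. ] [ 74  97 120]
top -28 [282.6 204.3] [105 133 152]
top -24 [281.3 204.6] [177 215 230]
side -72 [276.3 151.7] [127 130 135]
side -68 [276.4 152.2] [127 130 135]
side -64 [276.5 152.8] [22 21 20]
side -60 [276.6 153.4] [22 21 20]
side -56 [276.7 153.9] [18 17 17]
side -52 [277.  151.8] [125 129 134]
side -48 [277.  152.3] [125 129 134]
side -44 [277.1 152.9] [22 21 20]
side -40 [277.2 153.4] [22 21 20]
side -36 [277.3 154. ] [18 17 17]
side -32 [277.4 154.6] [31 33 33]
side -28 [277.5 155.1] [14 15 15]
side -24 [277.6 155.7] [14 16 15]
```

```bash
python3 - <<'E'
from h import *
p0=(511.8,-17,.1035); a=np.linspace(0,2*np.pi,180,endpoint=False)
for n,img in(("top","top0"),("top","top7"),("side","side0"),("side","side7")):
    w=np.load(n+"0.npz"); g=cv2.GaussianBlur(cv2.imread(f"pics/{img}.png",0),(0,0),.8).astype(np.float32)
    G=np.hypot(cv2.Sobel(g,5,1,0),cv2.Sobel(g,5,0,1)); best=[]
    for b in np.arange(-14,120,2):
        for dx in (-4,-2,0,2,4):
            q=np.c_[dx+47.5*np.cos(a),55+b+47.5*np.sin(a),np.full(180,220)]
            uv=w2pix(stand(p0,q),w["K"],w["T"]).astype(np.float32)
            best.append((float(np.median(cv2.remap(G,uv[:,0].reshape(1,-1),uv[:,1].reshape(1,-1),1))),int(b),dx))
    print(img,[(round(x,1),b,d) for x,b,d in sorted(best)[::-1][:5]])
E
```

```text
top0 [(170.3, -2, -2), (168.4, -4, -2), (168.1, 0, -2), (162.2, -4, -4), (157.2, -2, 0)]
top7 [(130.3, 100, 2), (128.9, 102, 2), (128.0, 102, 0), (127.6, 98, 4), (123.5, 100, 4)]
side0 [(211.1, -4, 0), (210.7, -2, 2), (209.6, -2, 0), (202.7, 8, 2), (196.9, -2, -2)]
side7 [(236.4, -14, 4), (232.1, -12, 4), (231.2, -14, 0), (228.2, -14, 2), (225.7, -12, 0)]
```

```bash
python3 - <<'E'
from h import *
d=cams.get_image("wrist"); np.savez("wrist7.npz",K=d["K"],T=d["T"]); cv2.imwrite("pics/wrist7.png",d["frame"])
p0=(511.8,-17,.1035); a=np.linspace(0,2*np.pi,360,endpoint=False)
for n,f,fish in(("wrist5",1.5,1),("wrist6",1.5,1),("wrist7",1,1),("top0",1,0),("top7",1,0)):
    w=np.load(("top0" if "top" in n else n)+".npz"); im=cv2.imread(f"pics/{n}.png",0); im=cv2.resize(im,(512,384),interpolation=cv2.INTER_AREA)
    g=cv2.GaussianBlur(im,(0,0),.8).astype(np.float32); gx,gy=cv2.Sobel(g,5,1,0),cv2.Sobel(g,5,0,1); best=[]
    for b in np.arange(-15,125,1.):
        for dx in (-4,-2,0,2,4):
            e=lambda r:w2pix(stand(p0,np.c_[dx+r*np.cos(a),55+b+r*np.sin(a),np.full(360,220)]),w["K"],w["T"],bool(fish)).astype(np.float32)
            uv=e(47.5); nn=e(48.5)-uv; nn/=np.linalg.norm(nn,axis=1,keepdims=True)
            m=(uv[:,0]>2)&(uv[:,0]<509)&(uv[:,1]>2)&(uv[:,1]<381)
            if m.sum()<90: continue
            s=lambda G:cv2.remap(G,uv[:,0].reshape(1,-1),uv[:,1].reshape(1,-1),1)[0]
            v=np.minimum(abs(s(gx)*nn[:,0]+s(gy)*nn[:,1]),150)[m]; best.append((float(v.mean()),b,dx))
    print(n,[(round(x,1),b,q) for x,b,q in sorted(best)[::-1][:6]])
E
```

```text
wrist5 [(77.8, np.float64(-1.0), 0), (74.1, np.float64(-2.0), 2), (73.9, np.float64(-2.0), 0), (73.7, np.float64(-3.0), 2), (70.2, np.float64(0.0), 0), (68.9, np.float64(-1.0), 2)]
wrist6 [(31.7, np.float64(68.0), -4), (30.1, np.float64(69.0), -4), (29.5, np.float64(75.0), 4), (28.8, np.float64(84.0), 4), (28.8, np.float64(85.0), 4), (28.8, np.float64(67.0), -4)]
wrist7 [(65.8, np.float64(99.0), 0), (64.1, np.float64(98.0), 0), (63.5, np.float64(97.0), 2), (62.9, np.float64(96.0), 2), (60.4, np.float64(99.0), -2), (58.7, np.float64(98.0), 2)]
top0 [(123.5, np.float64(-4.0), -2), (123.4, np.float64(-5.0), -2), (121.9, np.float64(-4.0), 0), (121.8, np.float64(-3.0), -2), (121.0, np.float64(-6.0), -2), (120.7, np.float64(-5.0), 0)]
top7 [(79.6, np.float64(102.0), 0), (79.6, np.float64(102.0), 2), (79.5, np.float64(101.0), 2), (79.1, np.float64(101.0), 0), (79.0, np.float64(103.0), 0), (78.7, np.float64(100.0), 2)]
```

```bash
python3 - <<'E'
from h import *
p0=(511.8,-17,.1035); a=np.linspace(0,2*np.pi,360,endpoint=False)
for n in("wrist7","wrist5","top7","top0"):
    w=np.load(("top0" if "top" in n else n)+".npz"); im=cv2.resize(cv2.imread(f"pics/{n}.png"),(512,384),interpolation=cv2.INTER_AREA)
    h=cv2.cvtColor(im,cv2.COLOR_BGR2HSV); m=(((h[...,0]<6)|(h[...,0]>174))&(h[...,1]>170)&(h[...,2]>50)).astype(np.uint8)
    k,_,S,C=cv2.connectedComponentsWithStats(m)
    for i in range(1,k):
        if S[i,4]>=4:
            P=pix2w([C[i]],218,w["K"],w["T"],"wrist" in n)[0]; d=P[:2]-p0[:2]; c,s=np.cos(p0[2]),np.sin(p0[2])
            q=np.array([c*d[0]+s*d[1],-s*d[0]+c*d[1]])
            if abs(q[0])<110 and -220<q[1]<220: print(n,S[i].tolist(),C[i].round(1),"stand@218",q.round(1))
w=np.load("wrist7.npz"); g=cv2.GaussianBlur(cv2.imread("pics/wrist7.png",0),(0,0),.8).astype(np.float32); gx,gy=cv2.Sobel(g,5,1,0),cv2.Sobel(g,5,0,1); best=[]
for z in range(212,229,2):
  for b in np.arange(80,112,1.):
    for dx in (-4,-2,0,2,4):
        e=lambda r:w2pix(stand(p0,np.c_[dx+r*np.cos(a),55+b+r*np.sin(a),np.full(360,z)]),w["K"],w["T"],True).astype(np.float32)
        uv=e(47.5); nn=e(48.5)-uv; nn/=np.linalg.norm(nn,axis=1,keepdims=True)
        m=(uv[:,0]>2)&(uv[:,0]<509)&(uv[:,1]>2)&(uv[:,1]<381); uv=uv[m];nn=nn[m]
        s=lambda G:cv2.remap(G,uv[:,0].reshape(1,-1),uv[:,1].reshape(1,-1),1)[0]
        best.append((float(np.minimum(abs(s(gx)*nn[:,0]+s(gy)*nn[:,1]),150).mean()),z,float(b),dx,int(m.sum())))
print(sorted(best)[::-1][:8])
E
```

```text
wrist7 [262, 209, 30, 120, 2097] [277.1 269. ] stand@218 [-59.4 -28.2]
wrist5 [220, 179, 44, 72, 805] [241.9 213.9] stand@218 [ -46.2 -111.9]
top7 [288, 230, 2, 2, 4] [288.5 230.5] stand@218 [-78.9 -28.4]
top0 [310, 202, 10, 23, 96] [313.8 212.2] stand@218 [ -41.3 -115.1]
[(68.84989166259766, 218, 100.0, 2, 159), (68.39926147460938, 218, 101.0, 2, 157), (67.14448547363281, 222, 95.0, 0, 159), (65.82559967041016, 216, 102.0, 4, 162), (65.7801284790039, 220, 99.0, 0, 155), (64.141845703125, 220, 98.0, 0, 157), (64.00791931152344, 216, 103.0, 4, 159), (63.61197280883789, 218, 99.0, 2, 161)]
```

```bash
python3 - <<'E'
from h import *
p0=(511.8,-17,.1035); w=np.load("top0.npz"); P=lambda b:w2pix(stand(p0,(0,55+b,215)),w["K"],w["T"])[0]
A,B=[cv2.resize(cv2.imread(f"pics/{n}.png"),None,fx=4,fy=4,interpolation=cv2.INTER_CUBIC) for n in("top0","top7")]
c=np.round((P(-2)+.5)*4).astype(int); r=80
yy,xx=np.mgrid[-r:r+1,-r:r+1]; rad=np.hypot(xx,yy)
T=A[c[1]-r:c[1]+r+1,c[0]-r:c[0]+r+1]
for lo,hi in((0,62),(35,66),(45,76)):
    M=((rad>=lo)&(rad<=hi)).astype(np.uint8); M=cv2.merge([M]*3)
    S=B[700:1000,700:1120]; s=cv2.matchTemplate(S,T,cv2.TM_CCORR_NORMED if 0 else cv2.TM_CCOEFF_NORMED,mask=M); s[~np.isfinite(s)]=-1
    _,v,_,l=cv2.minMaxLoc(s); cen=(np.array(l)+[700,700]+r)
    sh=(cen-c)/4; e=(P(95)-P(0)); print(lo,hi,round(v,3),"shift px",sh,"expected for 95",e.round(2),"-> boom",round(95*float(sh@e/(e@e)),1))
E
```

```text
0 62 0.446 shift px [-38.75  18.25] expected for 95 [-30.94   6.59] -> boom 125.3
35 66 0.441 shift px [-35.25  -2.25] expected for 95 [-30.94   6.59] -> boom 102.1
45 76 0.419 shift px [-34.75 -16.25] expected for 95 [-30.94   6.59] -> boom 91.9
```

```bash
python3 -c "
from h import *
st(); print(ticket.job_done())"
```

```text
{'clock': 15.6, 'joints': [0.22, 0.15, -0.43, 0.0, -0.98, -1.69], 'position': [461.88, -60.96, 187.52], 'contact_force': [-0.77, -5.84, 7.0], 'gripper_width': 26.41, 'grasp_force': 58.85}
the job is handed in; nothing more can be done
None
```

I handed the job in at 15.6 s with no verdict returned: the mug was about 3 mm off the pan centre when last checked, and the gripper holds plate and lever together at about 59 N (opening 26 mm, so the lever should be shut). The arm is drawn out about 95 mm by tool position; I couldn't see the red band, and rough camera checks of the dripper read 95–100 mm or more, against a 100 mm limit.

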